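Clamp a shelf slat until the clutch knob clicks

ROBOT

A 7-joint arm with a two-finger parallel gripper is mounted at the origin on the work surface. World frame = base frame: x ahead of the robot, y to its left, z up, the work surface at z = 0. Lengths are in m, angles in rad, forces in N, time in s.
With the tool pointing down it reaches from about 0.4 to 0.9 m from the base axis. Payload 5.5 kg.
Tool frame: the origin (TCP) lies at the very end of the fingers, on their centre line; the grasp point (between the pads) lies behind it (bot.grip_depth is the x of the grasp point in the tool frame, in m); x points along the fingers, y is the direction in which the jaws open and shut, and the axes are right-handed (so a half turn about x gives the same grasp; the last joint's range is limited). The gripper opens to 92 mm and grips with 3 to 60 N. Pads are 19 mm wide; open, the fingers measure 130 mm over their backs; the gripper's body (75 mm by 190 mm) begins 47 mm behind the grasp point.
Start: joints at [-1.082, 0.501, -0.427, 1.55, 0.221, 1.138, -0.21], TCP at [0.145, 0.634, 0.227] pointing down, gripper open.
Joint ranges: [-2.88, 2.88], [-0.31, 2.03], [-1.54, 1.56], [0.2, 2.42], [-1.41, 4.55], [0.19, 2.02], [-2.57, 2.57]. Speed limits (rad/s): [2.57, 2.57, 3.14, 3.14, 3.14, 3.14, 3.14].

INTERFACE

Orientations are given as a rotation vector (axis times angle).
In Python, from plant import bot, planner, readout, optics gives the robot as it stands. Calls block until the motion is done:
- bot.goto(position, orientation): joint-space move of the TCP to a pose.
- bot.move_linear(position, frame=None, rate=0.15, f_stop=None): straight line of the TCP; frame=None keeps the orientation; rate is the mean speed in m/s. With f_stop (N) it stops when the force on the tool has changed by that much, and returns True; else False.
- bot.move_joints(angles): joint-space move.
- bot.gripper_to(opening, force=None): finger opening in m; force is the grip in N (None keeps the last); returns when the fingers have stopped.
- bot.dwell(seconds).
- planner.ik(position, orientation): joint angles nearest the present ones, or None.
- readout.observe(): the state.
- optics.read_camera(name): name is "scene" or "top" or "wrist"; returns a dict with "frame" (400x640x3 uint8, blue, green, red), "vertical_fov" (degrees; the focal length in pixels is half the picture's height over the tangent of half this angle, whatever the lens; pixels are square), "cx", "cy" (the principal point, pixels), "eye" and "orientation" of the camera in the world. Camera axes: x right, y down, z forward; pixel columns grow to the right and rows downward; lengths in m; the calibration is good to about 2 mm. A picture is of the moment at which its call begins. There is no depth.
A pose or a line that the arm cannot do raises bot.Unreachable and nothing moves.
- bot.job_done(): hands the job in, once; it reports no verdict.
The state is a dict: "t": time; "joints": joint angles; "qd": joint speeds; "tau": joint torques, N m; "eef_pos": TCP position; "tool_rot": TCP orientation; "wrist_force": force on the tool from outside, world axes, zero at the start; "torque": the same for the moment, N m; "finger_gap": finger opening in m.
Only numpy, scipy, OpenCV 4.12 (cv2) and the standard library are available. Lean on these libraries where they do the work, as an engineer would, in place of code of your own. Each camera call takes 0.05 s, during which the arm holds its last target. There are 200 camera calls.

TASK

Gently push the wooden slat lying in the grey bench clamp fully home against the clamp's end stop, then turn the clamp's black knob clockwise until its clutch clicks and stop there: one click is enough, two are allowed, a third would be over-tightening. Let go of the knob with the slat clamped at the stop, and leave the other things on the bench where they are.

Things in the scene. Friction and masses are not known exactly. Their poses are not given: they have to be found in the camera images.
- clamp: Grey steel bench clamp, fixed to the bench. Origin on the bench surface under it; x runs along its channel to the end stop, away from the robot, z up. Bed plate 10 mm thick, x=-125 to +90 mm, 100 mm wide. Two rails, inner faces 47 mm apart, tops 20 mm above the bench, guide the slat along x. The knob's axis is at x=+30, y=0 mm.
- head: Fixed bridge across the channel carrying the knob, on two posts 110 mm apart (tops 75 mm above the bench). Origin at the middle of its underside, on the knob's axis, 53 mm above the bench; 46 mm along x, 136 mm along y, 18 mm thick.
- stop (a point): Middle of the face of the end stop, 20 mm above the bench, at x=+70 mm of the clamp; axes as the clamp's. Rigid, 34 mm high, 100 mm wide.
- slat: The slat to clamp: pine, 150 x 44 x 20 mm, about 0.12 kg, loose in the clamp's channel on the bed (underside 10 mm above the bench, top 30 mm), 1.5 mm play each side. Origin at the centre of its underside, x along it towards the stop. It starts 38 to 55 mm short of the stop, not yet fully under the foot; it slides with 1 to 2 N. Pushing it with over 25 N bruises it.
- slat_front (a point): Centre of the slat's end face that has to meet the stop, 75 mm from its middle. Axes as the slat's.
- slat_rear (a point): Centre of the slat's other end face, nearest to the robot, 20 mm above the bench, where it can be pushed with shut fingertips. With the slat home this face is 150 mm from the stop's face and 110 mm from the knob's axis.
- stem: Steel pressing stem, 18 mm across, under the head on the knob's axis, ending in a black rubber foot 34 x 34 x 8 mm. Origin on its axis, 6 mm below the head's underside at the start. It goes down 4 mm per radian of clockwise turn. How far the foot is set out of the stem is locked and differs each time: the foot starts 3 to 9 mm above the level of the slat's top, and no reading tells how far.
- knob: Knob on top of the head: black fluted upright cylinder, 42 mm across, 40 mm high. Origin on its axis at its underside, 8 mm above the head's top; z up. It keeps its height as it turns. Clockwise from above clamps: 0.12 N m while running free, 1 to 2.7 rad in all, so often in two grasps or more; the screw stays where it is left.
- knob_grip (a point): Point on the knob's axis at the height to grip, 14 mm below its top, 34 mm above the head's top. Any yaw; 30 to 60 N of grip holds. When the foot bears on the slat the torque rises within 0.5 rad to about 0.42 N m, then the clutch clicks: the knob slips one notch of 0.21 rad, the torque on the hand drops to under half and, if turned on, builds up again. At standstill it reads 0.1 to 0.2 N m less.
- knob_mark (a point): Point at the knob's lower rim, 22 mm from its axis, turning with the knob; axes as the knob's. Before any click it stands right above collar_mark; each click moves it on 0.21 rad clockwise.
- collar_mark (a point): Point on the steel collar (52 mm disc) right under the knob, 22 mm from the axis on the -x side of the collar's own frame, turning with the screw. In its frame knob_mark's y is about 0 before a click, +4.6 mm after one click, +8.9 mm after two, +12.9 mm after three.
- spare_slat: Bystander: another slat of the same size lying on the bench beside the clamp; not to be moved.
- screw_jar: Bystander: closed glass jar, 56 mm in diameter, 70 mm high, beside the clamp.
- sanding_block: Bystander: cork sanding block, 90 x 50 x 30 mm, beside the clamp.
- screwdriver: Bystander: screwdriver lying beside the clamp.
- brush: Bystander: wooden brush lying on the robot's right.
- tin_cup: Bystander: steel cup, 72 mm wide, 80 mm high, on the robot's left.
There are look-alikes about, which are no part of the job. Leave any green or orange look-alike of the clamp alone.

How it is judged:
On the way, in this order (a step that is already met when the one before it is completed fails the run):
1. the slat is home against the end stop (gap under 2.5 mm), the clutch not yet clicked (x of slat_front in the frame of stop above -0.0025 m and horizontal distance between slat_front and stop below 0.004 m and y of knob_mark in the frame of collar_mark below 0.0015 m), for 0.2 s.
2. the clutch has clicked once or twice with the slat at the stop (x of slat_front in the frame of stop above -0.0025 m and horizontal distance between slat_front and stop below 0.004 m and y of knob_mark in the frame of collar_mark between 0.0018 and 0.0113 m), for 0.1 s.
At the end, for the whole second after the job is handed in: The slat's front end is within 2.5 mm of the end stop (and within 4 mm of its middle), the foot presses on the slat with more than 5 N, the clutch has clicked once or twice (knob 1.8 to 11.3 mm ahead of the collar at the marks), all is at rest and the robot touches nothing (all of step 2 and contact force between stem and slat above 5 N and linear speed of slat below 0.01 m/s and contact force between the fingers and anything else below 0.2 N).
It fails at once if the clutch clicks a third time (over-tightened) (y of knob_mark in the frame of collar_mark above 0.0113 m).
It fails at once if the robot pushes the slat with more than 25 N (contact force between any of the fingers, the arm and slat above 25 N).
It fails at once if one of the other things on the bench is moved by more than 15 mm (distance of any of spare_slat, screw_jar, sanding_block, screwdriver, brush, tin_cup from where it was at the start of the episode above 0.015 m).
It also fails if it takes over 67 s, if anything falls off the work surface, if the arm or the gripper's body presses on something with over 40 N, if the wrist force passes 120 N, or if a joint passes its speed limit or range.

## Working session

There is one attempt and no reset: what is moved stays moved. The work goes in short steps, each a Python script; the robot and the scene stay as the last script left them, time stands still between calls to the robot, and variables do not carry over. Pictures are saved under pics/ and viewed, about 8 in all and at most 12, crops included, and the job is handed in when it is done.

```bash
ls; mkdir -p pics; python3 - <<'E'
from plant import bot, planner, readout, optics
import cv2,pickle
d={}
for n in ("scene","top"):
    c=optics.read_camera(n); d[n]=c
    cv2.imwrite(f"pics/{n}0.png",c["frame"]); print(n,{k:v for k,v in c.items() if k!="frame"})
pickle.dump(d,open("cams0.pkl","wb"))
print(readout.observe(),bot.grip_depth)
E
```

```text
pics
scene {'vertical_fov': 50.00075143019835, 'cx': 323.1391439452962, 'cy': 198.60869928368473, 'eye': array([ 0.81169206, -0.56562566,  1.03485191]), 'orientation': array([-2.4943264 , -0.59117471,  0.19501391])}
top {'vertical_fov': 56.48603924675398, 'cx': 324.2261603613023, 'cy': 197.8892866883285, 'eye': array([0.40614831, 0.01962728, 1.33381192]), 'orientation': array([-2.16956697,  2.20412105, -0.08757255])}
{'t': 0.1, 'joints': array([-1.08183563,  0.50174914, -0.42680768,  1.55132268,  0.22080154,
        1.13828762, -0.21026522]), 'qd': array([-1.28383370e-03, -1.92826603e-03, -3.39165076e-04, -1.41907826e-03,
       -3.84938068e-04, -5.15054138e-04,  2.90796031e-05]), 'tau': array([-1.02339004e-02, -5.67880690e+01, -5.83790883e+00, -2.79917192e+01,
       -6.89710979e-02,  2.40843458e-02,  3.23249651e-05]), 'eef_pos': array([0.14540117, 0.63289755, 0.22579466]), 'tool_rot': array([ 0.17585405,  1.5637806 , -0.17852187]), 'wrist_force': array([0.51703953, 0.37213496, 0.07281549]), 'torque': array([-0.04244852,  0.03783224,  0.01894559]), 'finger_gap': 0.09228372083327635} -0.0188
```

View pics/scene0.png

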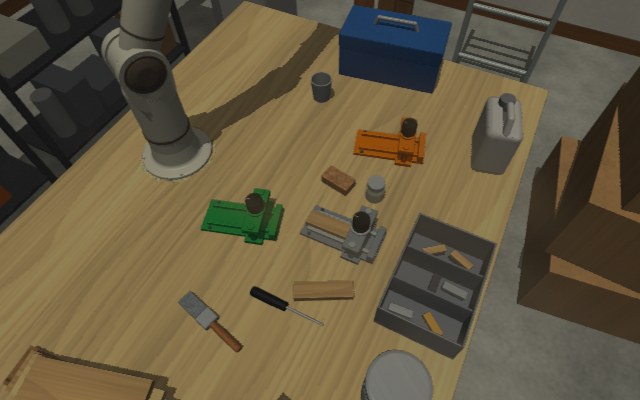

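View pics/top0.png

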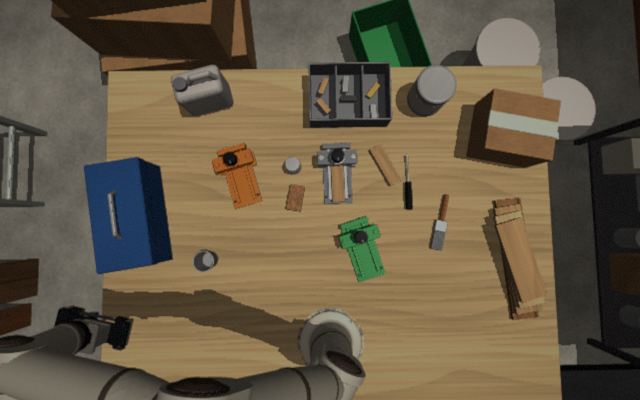

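The scene view shows the grey clamp with its knob at about (361,222). In the top view the knob is at about (338,155) and the channel runs down to about (338,203). The robot base is at the bottom of the top view. Next I'll zoom in and cast rays.

```bash
cat > h.py <<'E'
from plant import bot, planner, readout, optics
import numpy as np, cv2
from scipy.spatial.transform import Rotation as R
def K(c):
    f=200/np.tan(np.radians(c["vertical_fov"])/2); return f
def plane(c,u,v,z):
    d=R.from_rotvec(c["orientation"]).apply([(u-c["cx"])/K(c),(v-c["cy"])/K(c),1.]); e=np.array(c["eye"])
    return e+d*(z-e[2])/d[2]
def proj(c,p):
    q=R.from_rotvec(c["orientation"]).inv().apply(np.array(p)-c["eye"]); return q[...,:2]/q[...,2:]*K(c)+[c["cx"],c["cy"]]
def down(yaw):
    "tool x down, jaws (tool y) at yaw in world xy"
    x=np.array([0,0,-1.]); y=np.array([np.cos(yaw),np.sin(yaw),0]); return R.from_matrix(np.c_[x,y,np.cross(x,y)]).as_rotvec()
E
python3 - <<'E'
import pickle; from h import *
d=pickle.load(open("cams0.pkl","rb"))
t=d["top"];s=d["scene"]
a=cv2.resize(t["frame"][130:220,280:400],None,fx=5,fy=5,interpolation=cv2.INTER_CUBIC)
b=cv2.resize(s["frame"][190:280,290:400],None,fx=5,fy=5,interpolation=cv2.INTER_CUBIC)
cv2.imwrite("pics/a1.png",np.vstack([a[:,:550]]))
cv2.imwrite("pics/b1.png",b)
print(plane(t,338,155,.119),plane(s,361,218,.119))
print(plane(t,325,203,.01),plane(t,352,203,.01))
x=R.from_rotvec(readout.observe()["tool_rot"]).as_matrix(); print(x)
w=optics.read_camera("wrist"); print(w["eye"],R.from_rotvec(w["orientation"]).as_matrix(),w["vertical_fov"])
E
```

```text
[ 0.63697324 -0.03656015  0.119     ] [ 0.63611562 -0.03311807  0.119     ]
[0.48550605 0.00794586 0.01      ] [ 0.48399886 -0.08825107  0.01      ]
[[-4.45625981e-04  2.23770077e-01  9.74641859e-01]
 [-1.65572557e-03  9.74640455e-01 -2.23770512e-01]
 [-9.99998530e-01 -1.71345740e-03 -6.38232712e-05]]
[0.07659424 0.64814084 0.38499364] [[ 0.22505     0.94054093  0.25443126]
 [ 0.97434613 -0.21685213 -0.06020602]
 [-0.00145227  0.26145348 -0.96521499]] 66.46708843003059
```

View pics/a1.png

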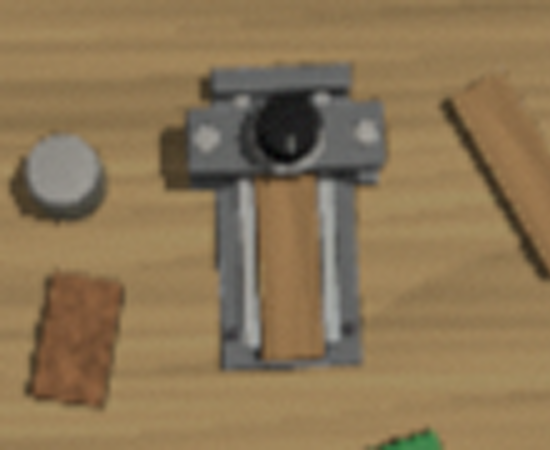

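The crop shows the slat (rear edge at about crop (293,358)) nearly flush with the bed's rear edge, and the knob at about (290,127). The clamp axis is almost along world x. I'll move to a viewpoint behind the clamp and measure with the wrist camera.

```bash
python3 - <<'E'
from h import *
import pickle
bot.goto([0.50,-0.038,0.26],down(np.pi/2))
o=readout.observe();print(o["t"],o["eef_pos"],o["joints"],o["wrist_force"],o["torque"])
w=optics.read_camera("wrist");pickle.dump(w,open("w1.pkl","wb"));cv2.imwrite("pics/w1.png",w["frame"])
f=w["frame"]
print(w["eye"],proj(w,[.637,-.036,.119]),proj(w,[.487,-.038,.03]))
E
```

```text
2.8333 [ 0.50015379 -0.03702903  0.25992805] [-0.1349736   0.16842551  0.17444377  1.89557744 -0.03327184  1.0804036
  1.62506031] [ 0.68411601 -0.01388851  0.10922395] [ 0.03576521  0.01075834 -0.00112995]
[ 0.42949247 -0.03788596  0.41913959] [322.24109248 301.17597892] [320.50282742 156.94360303]
```

View pics/w1.png

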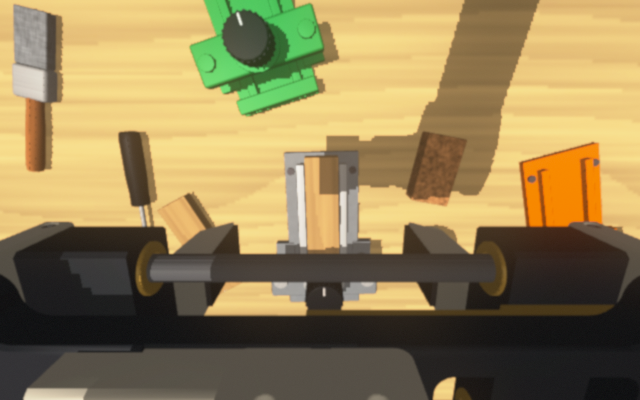

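The wrist view has +x pointing down the image. The slat's rear edge is at row ~155 (cols 306–338), the bed's rear edge at row ~152 (cols 284–358), and the knob at (323,297). Next step is fitting the edges.

```bash
python3 - <<'E'
from h import *
import pickle
w=pickle.load(open("w1.pkl","rb"));f=w["frame"]
S=cv2.cvtColor(f,cv2.COLOR_BGR2HSV)[...,1].astype(int)
g=S<70
for r in (148,150,151,152,153,154,155,156,157,158,160): print(r,"".join("#" if x else "." for x in g[r,275:368]))
rows=range(162,232)
L=[];Rr=[];sl=[];sr=[]
for r in rows:
    c=np.where(g[r,270:372])[0]+270
    if len(c)<10: continue
    gaps=np.diff(c);i=gaps.argmax()
    if gaps[i]<20: continue
    L.append(plane(w,c[0]-.0,r+.5,.01)[:2]);Rr.append(plane(w,c[-1]+1.,r+.5,.01)[:2]);sl.append(plane(w,c[i]+1.,r+.5,.03)[:2]);sr.append(plane(w,c[i+1],r+.5,.03)[:2])
for n,a in zip(("bedL","bedR","slL","slR"),(L,Rr,sl,sr)):
    a=np.array(a); p=np.polyfit(a[:,0],a[:,1],1); res=a[:,1]-np.polyval(p,a[:,0]);k=abs(res)<.003;p=np.polyfit(a[k,0],a[k,1],1)
    print(n,len(a),k.sum(),p[0],"y@.5",np.polyval(p,.5),"y@.56",np.polyval(p,.56),res.std())
for r in (152,154,155,156): print(r,plane(w,322,r,.01),plane(w,322,r,.03))
# knob: top view dark blob
t=pickle.load(open("cams0.pkl","rb"))
for n,(x0,y0,x1,y1) in {"top":(325,140,350,168),"scene":(345,205,380,240)}.items():
    c=t[n];m=(c["frame"].max(2)<45).astype(np.uint8);m2=np.zeros_like(m);m2[y0:y1,x0:x1]=m[y0:y1,x0:x1]
    k,lab,st,ce=cv2.connectedComponentsWithStats(m2);i=1+st[1:,4].argmax();print(n,st[i],ce[i],plane(c,*ce[i],.099))
E
```

```text
148 .............................................................................................
150 .............................................................................................
151 .......................................................................##....#####...........
152 ................###################################################################..........
153 ..........#########################################################################..........
154 .........##########################################################################..........
155 .........#########################################.............####################..........
156 .........#####################.................................####################..........
157 .........####################...................................###################..........
158 .........####################...................................###################..........
160 .........####################...................................###################..........
bedL 70 70 0.021650928
[... 206 characters left out ...]
7636451382986333 y@.5 -0.05933406726100259 y@.56 -0.05767588017802341 0.0004357570489907126
slR 70 70 0.0291757872020513 y@.5 -0.014274534456969381 y@.56 -0.012523987224846302 0.0004850366404690228
152 [ 0.483306  -0.0360005  0.01     ] [ 0.48067543 -0.03609267  0.03      ]
154 [ 0.48598921 -0.03599681  0.01      ] [ 0.48322747 -0.03608916  0.03      ]
155 [ 0.48733426 -0.03599496  0.01      ] [ 0.48450678 -0.0360874   0.03      ]
156 [ 0.48868163 -0.03599311  0.01      ] [ 0.48578829 -0.03608564  0.03      ]
top [331 148  13  15 132] [336.75757576 154.75      ] [ 0.64168367 -0.03333232  0.099     ]
scene [353 212  17  21 283] [360.83745583 222.28268551] [ 0.63707619 -0.03323799  0.099     ]
```

The measurements agree. The slat is 45 mm wide, the bed 99.5 mm, and the yaw is about 0.028. The bed's rear edge puts the knob axis at about (0.638,-0.033), which both other cameras confirm. The slat's rear face is at x≈0.4855, 43 mm short of home. Pushing now.

```bash
cat >> h.py <<'E'
YAW=.028
KN=np.array([.638,-.033])
def ax(x): return KN[1]+(x-KN[0])*YAW
E
python3 - <<'E'
from h import *
D=down(np.pi/2+YAW)
bot.gripper_to(0.0,force=20)
bot.goto([.466,ax(.466),.06],D)
bot.move_linear([.466,ax(.466),.022],rate=.05)
o=readout.observe();print(o["t"],o["eef_pos"],o["wrist_force"])
print(bot.move_linear([.510,ax(.510),.022],rate=.03,f_stop=7));o=readout.observe();print(o["t"],o["eef_pos"],o["wrist_force"])
print(bot.move_linear([.535,ax(.535),.022],rate=.012,f_stop=6));o=readout.observe();print(o["t"],o["eef_pos"],o["wrist_force"])
E
```

```text
6.0583 [ 0.4660728  -0.03787645  0.02200199] [-1.16738751 -1.10248168  0.5773093 ]
False
7.675 [ 0.51000412 -0.03659738  0.02205897] [-1.70142682 -0.42522523 -0.68674893]
True
8.6167 [ 0.51651422 -0.03633993  0.02137023] [-0.06638696  0.06722225 -0.09779179]
```

```bash
python3 - <<'E'
from h import *
for i in range(3):
    x0=readout.observe()["eef_pos"][0]
    r=bot.move_linear([x0+.012,ax(x0+.012),.022],rate=.012,f_stop=8);o=readout.observe();print(r,o["t"],o["eef_pos"],o["wrist_force"])
    bot.dwell(.1);print(readout.observe()["wrist_force"])
x=readout.observe()["eef_pos"][0]-.03
bot.move_linear([x,ax(x),.022],rate=.06)
bot.move_linear([x,ax(x),.10],rate=.12)
bot.goto([.47,-.038,.27],down(np.pi/2+YAW))
import pickle
w=optics.read_camera("wrist");pickle.dump(w,open("w2.pkl","wb"));print(readout.observe()["t"])
t=optics.read_camera("top")
cv2.imwrite("pics/w2.png",np.hstack([cv2.resize(w["frame"][110:310,260:390],None,fx=2.6,fy=2.6),cv2.resize(t["frame"][135:215,300:380],(416,520))[:,:400]]))
for v in (190,200,205,210): print(v,plane(w,322,v,.03)[:2])
E
```

```text
True 9.1333 [ 0.51657095 -0.0363055   0.02050016] [ 0.27776312  0.97255415 -0.40848861]
[-0.46779827  0.09044817 -0.34059927]
True 9.725 [ 0.5165315  -0.03620873  0.0199452 ] [ 0.15394894  0.0409226  -1.45546252]
[-0.46285998 -0.1334061  -0.20514883]
True 10.3583 [ 0.51642051 -0.03608606  0.01937769] [-0.51039649 -0.28116752  0.11851592]
[ 0.08586255  0.3359385  -0.57418752]
12.6667
190 [ 0.5022117  -0.03595291]
200 [ 0.51626044 -0.03555953]
205 [ 0.52337899 -0.0353602 ]
210 [ 0.53056146 -0.03515909]
```

View pics/w2.png

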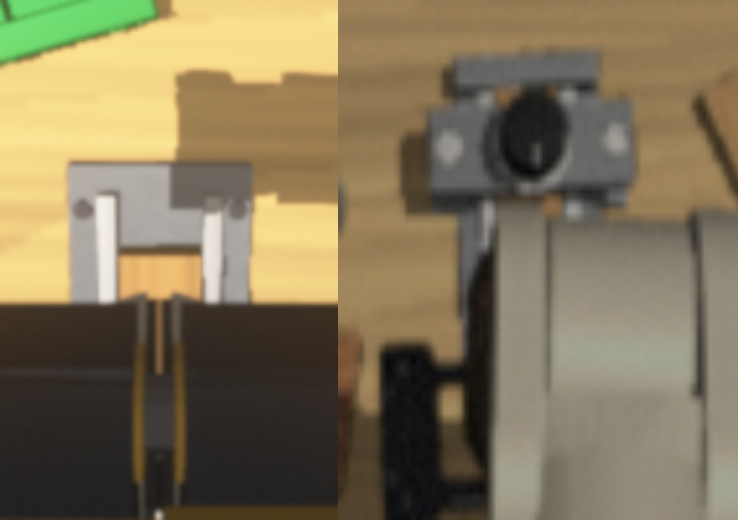

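```bash
python3 - <<'E'
from h import *
import pickle
w=pickle.load(open("w2.pkl","rb"))
S=cv2.cvtColor(w["frame"],cv2.COLOR_BGR2HSV)
for r in list(range(168,176))+list(range(200,210)): print(r,S[r,309:330:4,1],S[r,309:330:4,2])
print(plane(w,322,172,.01),plane(w,322,205,.03))
E
```

```text
168 [112 112 112 111 111 122] [246 245 246 246 246 155]
169 [113 114 113 113 113 122] [243 244 243 243 243 152]
170 [116 116 117 115 117 119] [238 238 238 237 236 146]
171 [119 120 119 121 122 114] [218 216 216 208 207 134]
172 [92 90 92 88 97 93] [163 161 160 147 142 113]
173 [35 35 32 30 44 61] [151 151 150 146 122 104]
174 [19 18 16 18 26 41] [174 173 175 174 137 107]
175 [18 14 14 17 25 39] [181 178 180 183 142 110]
200 [15 13 13 13 13 12] [170 171 172 175 173 169]
201 [13 14 13 13 13 12] [171 170 171 174 173 170]
202 [15 15 14 14 14 14] [171 169 168 169 168 165]
203 [19 19 19 21 21 21] [165 161 161 148 146 145]
204 [38 35 35 53 52 52] [142 139 138 116 113 113]
205 [ 85  84  83 104 104 103] [111 109 108 101  98  99]
206 [120 118 120 121 118 120] [100  99 100  99  99 100]
207 [127 129 130 129 130 130] [122 121 122 123 122 122]
208 [136 135 136 136 136 135] [182 182 184 185 186 185]
209 [135 135 133 134 133 134] [226 227 228 229 230 229]
[ 0.48147887 -0.03644706  0.01      ] [ 0.52337899 -0.0353602   0.03      ]
```

The slat's rear edge measures about 44 mm ahead of the bed's rear edge (45 expected), and it met rigid resistance three times at the same spot, so it is home. Next is a joint-7 range check over the knob, so I can do it in one grasp.

```bash
python3 - <<'E'
from h import *
print(np.round(readout.observe()["joints"],2))
for y in np.arange(-2.6,4.0,.4):
    q=planner.ik([.637,-.033,.086],down(y)); print(round(y,2),None if q is None else np.round(q,2))
E
```

```text
[-0.16  0.1   0.2   1.95 -0.02  1.09  1.65]
-2.6 [-0.78  1.13  1.35  1.73 -1.15  1.3  -1.76]
-2.2 [-0.78  1.13  1.35  1.73 -1.15  1.3  -1.36]
-1.8 [-0.78  1.13  1.35  1.73 -1.15  1.3  -0.96]
-1.4 [-0.4   0.68  0.58  1.71 -0.46  0.89 -1.03]
-1.0 [-0.36  0.66  0.52  1.71 -0.4   0.88 -0.67]
-0.6 [-0.32  0.64  0.45  1.71 -0.35  0.87 -0.31]
-0.2 [-0.27  0.63  0.38  1.71 -0.3   0.86  0.04]
0.2 [-0.23  0.62  0.33  1.71 -0.26  0.85  0.41]
0.6 [-0.18  0.61  0.26  1.71 -0.2   0.85  0.77]
1.0 [-0.15  0.61  0.22  1.7  -0.17  0.85  1.15]
1.4 [-0.14  0.61  0.21  1.7  -0.16  0.84  1.53]
1.8 [-0.13  0.61  0.19  1.7  -0.15  0.84  1.92]
2.2 [-0.12  0.61  0.17  1.7  -0.13  0.84  2.31]
2.6 [ 0.32  0.64 -0.43  1.69  0.33  0.88  2.36]
3.0 [ 0.6   0.78 -0.87  1.68  0.69  1.01  2.5 ]
3.4 [-0.78  1.13  1.35  1.73 -1.15  1.3  -2.04]
3.8 [-0.78  1.13  1.35  1.73 -1.15  1.3  -1.64]
```

```bash
cat > turn.py <<'E'
from h import *
def mz(n=4):
    return np.mean([(readout.observe()["torque"][2],bot.dwell(.01))[0] for _ in range(n)])
def turn(total,step,stop=lambda z:False,base=0.):
    q=np.array(readout.observe()["joints"]);q0=q[6];z=[]
    tgt=q.copy()
    while q0-tgt[6]<total-1e-6:
        tgt[6]-=step; bot.move_joints(tgt); z.append(mz()-base)
        if stop(z): break
    return z,q0-tgt[6]
E
python3 - <<'E'
from turn import *
bot.gripper_to(.08,force=50)
D=down(2.2)
bot.goto([*(.637,-.033),.20],D)
bot.move_linear([.637,-.033,.086],rate=.1)
o=readout.observe();print(o["t"],o["eef_pos"],o["wrist_force"],mz())
bot.gripper_to(.03,force=50)
bot.dwell(.2);o=readout.observe();print(o["t"],o["eef_pos"],o["wrist_force"],o["torque"],o["finger_gap"],o["joints"])
z,a=turn(.3,.06,lambda z:z[-1]>.6);o=readout.observe();print(np.round(z,3),a,o["t"],o["wrist_force"],o["finger_gap"])
E
```

```text
16.075 [ 0.63769505 -0.03302747  0.08682627] [ 0.18563696 -0.55993988  0.27608528] 0.009794223298270663
17.0083 [ 0.63736927 -0.03349817  0.08612076] [ 2.67285736 -1.54341752 -0.24961366] [-0.30021397 -0.34892265  0.0177737 ] 0.041696116386962884 [-0.10626321  0.60621556  0.15926865  1.70245896 -0.12080905  0.84171985
  2.30531088]
[-0.148 -0.127 -0.154 -0.124 -0.104] 0.30000000000000027 18.425 [ 1.23892934 -0.03550973  0.82043174] 0.04152279938928962
```

```bash
python3 - <<'E'
from turn import *
y=R.from_rotvec(readout.observe()["tool_rot"]).as_matrix()[:,1];print("yaw",np.arctan2(y[1],y[0]))
def stop(z):
    a=np.abs(z);m=a.max(); return (m>.22 and a[-1]<m-.1) or a[-1]>.6
z,a=turn(1.2,.05,stop);o=readout.observe();print(np.round(z,3),a,o["t"],o["wrist_force"],o["finger_gap"])
E
```

```text
yaw 1.902185564427198
[-0.118 -0.132 -0.134 -0.123 -0.111 -0.108 -0.131 -0.121 -0.13  -0.111
 -0.125 -0.119 -0.105 -0.126 -0.136 -0.129 -0.093 -0.13  -0.116 -0.112
 -0.116 -0.132 -0.053 -0.002] 1.200000000000001 25.225 [ 2.7619354   5.26997297 -1.48050815] 0.04154077238862505
```

Contact began in the last two steps: the standstill torque is rising from its baseline of -0.12. I'll continue in fine steps and stop at the first sharp drop.

```bash
python3 - <<'E'
from turn import *
def stop(z):
    m=max(z); return (m>.05 and z[-1]<m-.08) or z[-1]>.6
z,a=turn(.6,.04,stop);o=readout.observe();print(np.round(z,3),a,o["t"],o["wrist_force"],o["finger_gap"])
E
```

```text
[0.114 0.124 0.18  0.187 0.061] 0.20000000000000018 26.6417 [ 3.71092897  3.89840853 -1.40417307] 0.04163039085795725
```

The torque dropped sharply from 0.187 to 0.061, which looks like the first click. I'll release, lift, and check the marks from the +y side.

```bash
python3 - <<'E'
from turn import *
bot.gripper_to(.085)
p=readout.observe()["eef_pos"]
bot.move_linear([p[0],p[1],.21],rate=.12)
bot.goto([.637,-.017,.22],down(0.0))
w=optics.read_camera("wrist");print(readout.observe()["t"],readout.observe()["wrist_force"])
u=proj(w,[.637,-.033,.079]);print(u,w["eye"])
import pickle;pickle.dump(w,open("w3.pkl","wb"))
x,y=u.astype(int);x0=max(x-90,0);y0=max(y-70,0)
cv2.imwrite("pics/w3.png",cv2.resize(w["frame"][y0:y0+130,x0:x0+180],None,fx=4.4,fy=4.4,interpolation=cv2.INTER_CUBIC));print(x0,y0)
E
```

```text
29.2833 [-0.05532686  0.38970926 -0.42594304]
[321.8579008  197.29916419] [0.63605271 0.05258723 0.37833715]
231 127
```

View pics/w3.png

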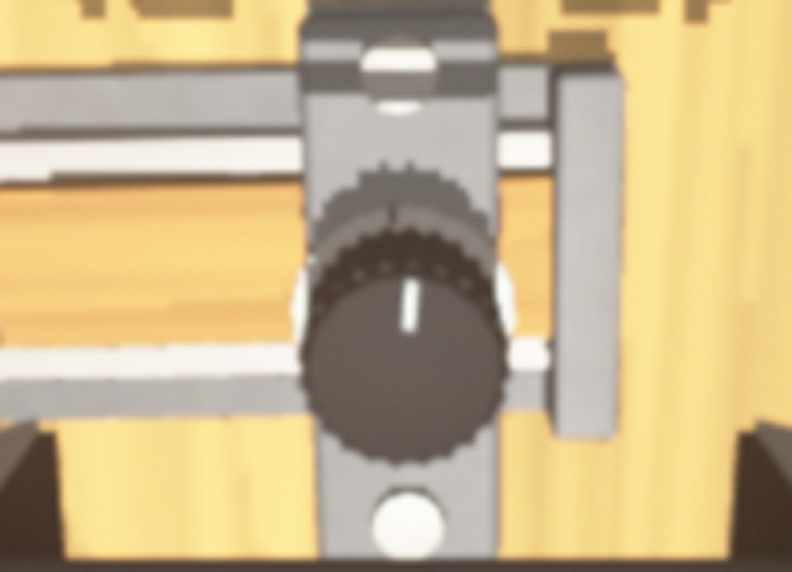

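The slat touches the stop. The knob's white line runs from crop (409,330) to (411,282), and the collar's black tick is at (392,212), so the knob is ahead clockwise. I'll compute the angle.

```bash
python3 - <<'E'
from h import *
import pickle
w=pickle.load(open("w3.pkl","rb"))
P=lambda u,v,z: plane(w,231+u/4.4,127+v/4.4,z)[:2]
c=P(405,364,.119); a=P(409,330,.119);b=P(411.5,281,.119)
# collar centre from knob axis; axis also from post-top midpoint
m=P(392,213,.078)
ang=lambda v:np.arctan2(v[1],v[0])
print("knob c",c,"post mid",(P(400,75,.075)+P(409,525,.075))/2)
k1=ang(b-a);k2=ang(b-c);k3=ang(m-c)
print("tick r",np.linalg.norm(m-c),"line out r",np.linalg.norm(b-c),k1,k2,k3,"lead",k3-k1,k3-k2)
E
```

```text
knob c [ 0.6379715  -0.03310825] post mid [ 0.63817154 -0.03436517]
tick r 0.02284076711656972 line out r 0.01747396261686811 1.5269823030712548 1.5006834479394118 1.6943611478856369 lead 0.16737884481438203 0.19367769994622508
```

The lead is about 0.17–0.19 rad, which is one notch (0.21) within measuring error. So there has been exactly one click, the slat is at the stop, and the gripper is clear. Handing in.

```bash
python3 - <<'E'
from h import *
bot.dwell(.3);o=readout.observe();print(o["t"],o["wrist_force"]);bot.job_done()
E
```

```text
29.5833 [-0.0990359  -0.72210599  0.35898983]
the job is handed in; nothing more can be done
```

The slat is home against the end stop and clamped with one click, and the job was handed in at about 30 s of the 67 s allowed. No verdict was reported.

**Push:** I used shut fingertips with a 6–8 N stop threshold. The slat met rigid resistance at the same point four times. Its rear end then measured about 44 mm from the bed's rear edge, where 45 mm was expected. The later close-up shows it against the stop.

**Knob:** I turned it about 1.7 rad clockwise in a single grasp. The standstill torque rose from about -0.12 to 0.19 N m, then dropped to 0.06, so I stopped and let go.

**Last checks:**
- **Click count:** the marks put the knob about 0.17–0.19 rad ahead of the collar, which is one notch of 0.21 rad within measuring error.
- **Gripper:** it was clear of everything, with the wrist force near zero.

**What disagreed or was not checked:**
- **Torque readings:** the free-running reading was about 0.25 N m below the stated 0.12, more than the 0.1–0.2 expected at standstill. I judged the click by the change in torque and by the marks.
- **Push contact point:** the contact was about 3 mm nearer the robot than my first estimate, which is about calibration error.
- **Foot force:** I could not measure it directly.
- **Other objects:** I did not measure the bystanders again at the end, but the arm never came near them.

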